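# Rake the loose mosaic cubes level

## Robot

A 6-joint arm with a two-finger parallel gripper is mounted at the origin on the work surface. World frame = base frame: x ahead of the robot, y to its left, z up, the work surface at z = 0. Lengths are in m, angles in degrees, forces in N, time in s.
With the tool pointing down it reaches from about 0.4 to 0.825 m from the base axis. Payload 7 kg.
Tool frame: the origin (TCP) lies between the finger pads; the fingertips stand 11 mm ahead of it and the grasp point (between the pads) lies 8 mm behind it (r.tcp_to_tips is the distance from the TCP to the fingertips, in m); x points along the fingers, y is the direction in which the jaws open and shut, and the axes are right-handed (so a half turn about x gives the same grasp; the last joint's range is limited). The gripper opens to 88 mm and grips with 3 to 60 N. Pads are 19 mm wide; open, the fingers measure 130 mm over their backs; the gripper's body (78 mm by 193 mm) begins 47 mm behind the grasp point.
Start: joints at [-56.66, 20.546, 0.682, 0, -70.136, -16.507], TCP at [0.195, -0.646, 0.238] pointing down, gripper open.
Joint ranges: [-176.03, 176.03], [-82.01, 121.73], [-58.28, 71.71], [-173.87, 95.51], [-174.79, -0.11], [-173.66, 173.66]. Speed limits (degrees/s): [136.94, 136.94, 172.46, 180, 180, 180].

## Interface

Orientations are given as [roll, pitch, yaw] about the fixed x, y, z axes, in that order (R = Rz(yaw) Ry(pitch) Rx(roll)).
In Python, from plant import r gives the robot as it stands.
- The arm moves only by the tool arm_command, never from a script. Its argument "plan" is a list of rows, each an object of numbers: "dx", "dy", "dz": the shift along the tool's x, y, z each as a share of 0.02 m, from -1 to 1; "wx", "wy", "wz": the turn, a rotation vector about the tool's x, y, z each as a share of 0.08 rad, from -1 to 1. In form: [{"dx": .., "dy": .., "dz": .., "wx": .., "wy": .., "wz": ..}, ...]. A call has 1 to 20 rows; each row shifts and turns the pose as measured when the row begins, along the tool's axes as they then stand; what a row does not reach is not made up. A row lasts 1/12 s, in which the tool goes at most 41.7 mm and 7.16 degrees, less where a joint would pass 70% of its speed; a pose out of reach is approached as far as the arm can. A call with a number of a shift or a turn outside -1 to 1 is refused whole. A call with a gripper value outside its range is refused whole. "fingers" is the closure, from -1 (fully open) to 1 (shut), so that 0 is half open, set as the call begins (left out, the last holds). The fingers move at their own pace and stop on an object; "force" is the grip in N (left out, the last holds). Time passes only in rows, so rows that do not move let the fingers close. It gives the time, the measured TCP pose, the force and the opening at its end, in the units of the state.
- r.get_state(): the state, without advancing time (a new reading comes with each control period).
- r.capture(name): name is "scene" or "top" or "wrist"; returns (picture, depth): 420x560x3 uint8, red, green, blue; 420x560 float32, m along the optical axis (not along the pixel's ray), 0 where there is no reading.
- r.camera_model(name): a dict with "vertical_fov" (degrees; the focal length in pixels is half the picture's height over the tangent of half this angle, whatever the lens; pixels are square), "cx", "cy" (the principal point, pixels), "R" (3x3) and "t" (3): a world point X has camera coordinates R X + t. Camera axes: x right, y down, z forward; pixel columns grow to the right and rows downward; lengths in m; the calibration is good to about 2 mm. A picture is of the moment at which its call begins: read the wrist's pose just before it. camera_model takes no time and is no camera call; for the wrist camera it gives the pose at the moment of the call.
- r.close_job(): hands the job in, once; it reports no verdict.
Trained networks look in the newest picture that a camera, given by its name, has taken for a name from the list of things; names that differ only in an ending like _2 or _b are one class to them, and where a whole thing is asked for, a point or a joint stands for the part that bears it (a point fixed in the world has none). Each returns a list of dicts, best first, with "score" (0 to 1); they miss things now and then, are a little off and sometimes report something else, mostly with a low value. They report only what shows in the picture. A call takes as long as a camera call. They do not tell look-alikes from the thing itself.
- r.cut_out(camera, query): "mask" (420x560 bool, what is visible of it) and "bbox" ([left, top, width, height] in pixels, round what is visible of it).
- r.spot_point(camera, query): "centre" ([column, row] in pixels: a listed point, or the origin of a listed thing).
The state is a dict: "time_s": time; "joints": joint angles; "qd": joint speeds; "joint_torque": joint torques, N m; "tcp_pos": TCP position; "eef_rot": TCP orientation; "contact_force": force on the tool from outside, world axes, zero at the start; "moment": the same for the moment, N m; "gripper_width": finger opening in m.
Only numpy, scipy, OpenCV 4.12 (cv2) and the standard library are available. Lean on these libraries where they do the work, as an engineer would, in place of code of your own. Each camera call takes 0.05 s, during which the arm holds its last target.

## Task

On the mosaic panel, two loose cubes are lying on top of the layer that is already set. Pick up the small tined rake and rake both cubes across the set layer into the bare strip at the panel's end, so that each lies flat on the bare board and the layer is one cube deep; do not touch the cubes with the gripper or arm. Then stand the rake back on the table on its tines and let go of it.

Things in the scene. Friction and masses are not known exactly. Their poses are not given: they have to be found in the camera images.
- panel: Fixed wooden tray, 116 (x) x 212 (y) x 36 mm high; origin: underside's middle. Floor 8 mm up, inside 100 x 196 mm, rim 8 mm thick. From y = -98 to +42 mm it holds cubes set in grout wall to wall, a solid level layer, top 34 mm above the table (2 mm below the rim). From y = +42 to +98 mm is the bare strip of plywood floor.
- cube_a: Loose terracotta cube, 26 mm a side, about 36 g, lying flat on the set layer, on the panel's -x half. Origin: its centre.
- cube_b: Loose terracotta cube, 26 mm a side, about 36 g, lying flat on the set layer, on the panel's +x half. Origin: its centre.
- rake: Rake, 0.28 kg, standing on its tines. Origin: tine-tip level, mid-head; z up, handle to -x. Steel head 92 mm wide (y): two rows of 36 mm tines, x -17.5 to +17.5 mm, 8 mm gaps; bar to 48 mm up, then a neck. Level wooden handle 18 mm wide (y), 70 to 92 mm up, x -115 to +22 mm: grip its sides from above at x = -7 mm (near its balance). Only rake; a brush lies near.
Things that resemble listed ones, but are neither listed nor needed, are in the scene too. What is shaped like the cube_b but turquoise is not meant.

How it is judged:
By the outcome, as a careful person would: the job done as asked, in the order asked, and still so for the second after the job is handed in, with the robot touching nothing.
It also fails if it takes over 51 s, if anything falls off the work surface, if the arm or the gripper's body presses on something with over 40 N, if the wrist force passes 120 N, or if a joint passes its speed limit or range.

## Working session

There is one attempt and no reset: what is moved stays moved. The work goes in short steps, Python scripts to look and compute and a tool call to move; the robot and the scene stay as the last step left them, time stands still between calls to the robot, and variables do not carry over. Pictures are saved under pics/ and viewed, and the job is handed in when it is done.

Besides the shell and the picture viewer there is one more tool, called after "Call:" as name([rows], argument=value, ...), one row to a line, values as JSON. arm_command: Moves the arm, as the interface text tells. Shift numbers are shares of 0.02 m and turn numbers shares of 0.08 rad, none past 1 either way. Its arguments: {"type":"object","properties":{"plan":{"type":"array","items":{"type":"object","properties":{"dx":{"type":"number"},"dy":{"type":"number"},"dz":{"type":"number"},"wx":{"type":"number"},"wy":{"type":"number"},"wz":{"type":"number"}}}},"fingers":{"type":"number"},"force":{"type":"number"}},"required":["plan"]}

```bash
ls; mkdir -p pics
cat > h.py <<'E'
import numpy as np, cv2
from plant import r
def K(m):
    f=210/np.tan(np.radians(m['vertical_fov'])/2); return f,m['cx'],m['cy']
def cap(n,fn):
    m=r.camera_model(n); p,d=r.capture(n); cv2.imwrite('pics/'+fn+'.png',p[:,:,::-1]); np.savez('/tmp/'+fn,p=p,d=d,R=np.array(m['R']),t=np.array(m['t']),k=np.array(K(m))); return p,d,m
def cloud(d,m):
    f,cx,cy=K(m); v,u=np.mgrid[:d.shape[0],:d.shape[1]]
    c=np.stack([(u-cx)/f*d,(v-cy)/f*d,d],-1); X=(c-np.array(m['t']))@np.array(m['R']); X[d==0]=np.nan; return X
E
python3 - <<'E'
from h import *
print(r.get_state())
for n in ('top','scene'):
    p,d,m=cap(n,n+'0'); X=cloud(d,m); np.save('/tmp/X'+n,X)
    for q in ('panel','cube_a','rake'):
        for o in r.cut_out(n,q)[:4]:
            k=o['mask']; print(n,q,round(o['score'],2),o['bbox'],np.round(np.nanmedian(X[k],0),3))
print(r.get_state()['time_s'])
E
```

```text
pics
{'time_s': 0.0, 'joints': array([-5.66604866e+01,  2.05920939e+01,  6.37894060e-01, -2.06481199e-02,
       -7.01368345e+01, -1.65074033e+01]), 'qd': array([ 0.01126308, -0.04264313,  0.02987322,  0.0188216 ,  0.00342791,
       -0.0190115 ]), 'joint_torque': array([-6.36197856e-04, -5.82710767e+01,  2.93057996e+01,  6.99732274e+00,
        6.82371654e-03, -1.44211845e-04]), 'tcp_pos': array([ 0.19532283, -0.64565945,  0.23664488]), 'eef_rot': array([ 94.47227816,  89.90691856, 111.29735704]), 'contact_force': array([ 0.33169499,  0.00367146, -0.51807906]), 'moment': array([-0.03823545, -0.01999814,  0.04461574]), 'gripper_width': 0.08760233439754424}
top panel 0.59 [103.7, 209.9, 121.5, 64.7] [0.511 0.177 0.033]
top cube_a 0.79 [166.2, 218.5, 14.1, 18.1] [0.537 0.162 0.059]
top cube_a 0.52 [154.0, 252.3, 16.5, 8.3] [0.484 0.181 0.059]
top cube_a 0.48 [171.7, 161.5, 19.9, 14.9] [0.653 0.152 0.025]
top rake 0.64 [328.9, 152.4, 79.3, 51.8] [ 0.612 -0.227  0.051]
scene panel 0.72 [321.2, 93.6, 21.6, 26.5] [0.49  0.178 0.055]
scene panel 0.7 [276.4, 70.2, 122.1, 104.1] [0.52  0.156 0.032]
scene cube_a 0.82 [380.7, 165.5, 16.8, 24.4] [0.658 0.15  0.023]
scene cube_a 0.8 [333.3, 114.5, 18.9, 23.7] [0.542 0.158 0.057]
scene cube_a 0.51 [320.6, 92.9, 20.4, 25.6] [0.49  0.178 0.056]
scene rake 0.63 [174.7, 234.1, 72.8, 109.1] [ 0.623 -0.229  0.049]
0.4
```

View pics/top0.png

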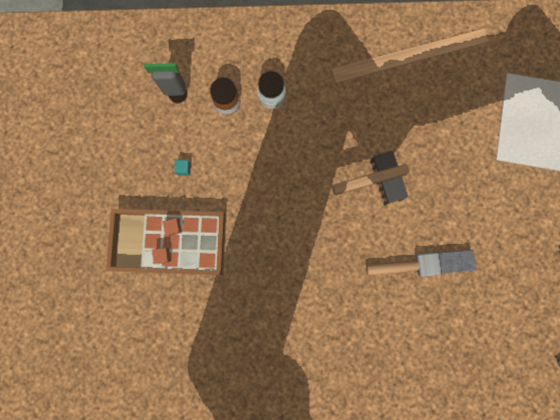

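View pics/scene0.png

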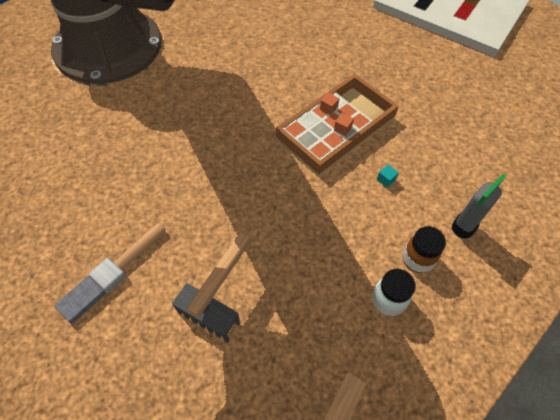

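The top view shows the panel at about (165,240), with the bare strip on its left (+y) end and two loose cubes at about (172,227) and (160,256). The rake is at about (388,178) with its handle toward +y. The turquoise cube at (182,167) and the brush at (420,262) are decoys. Next I'll fit the poses.

Run:
```python
from h import *
for n in ('top','scene'):
    X=np.load(f'/tmp/X{n}.npy'); x,y,z=X[...,0],X[...,1],X[...,2]
    reg=(x>.5)&(x<.72)&(y>-.36)&(y<-.08)
    print(n,'table z',np.nanmedian(z[(z<.015)&reg]))
    h=reg&(z>.082)&(z<.1)
    P=X[h]; print('handle',len(P),np.median(P[:,2]))
    (c,s,a)=cv2.minAreaRect((P[:,:2]*1000).astype(np.float32)); print(c,s,a)
    b=reg&(z>.04)&(z<.06); P=X[b]; print('bar',len(P),cv2.minAreaRect((P[:,:2]*1000).astype(np.float32)))
    reg=(x>.42)&(x<.62)&(y>.03)&(y<.3)
    b=reg&(z>.024)&(z<.046);P=X[b]; print('panel',len(P),np.median(P[:,2]),cv2.minAreaRect((P[:,:2]*1000).astype(np.float32)))
    b=(reg&(z>.052)&(z<.07)).astype(np.uint8)
    k,l=cv2.connectedComponents(b)
    for i in range(1,k):
        P=X[l==i]
        if len(P)>20: print('cube',len(P),np.median(P[:,2]),cv2.minAreaRect((P[:,:2]*1000).astype(np.float32)))
T=cv2.imread('pics/top0.png'); a=cv2.resize(T[140:290,95:245],(390,390),interpolation=2); b=cv2.resize(T[120:220,320:420],(390,390),interpolation=2)
cv2.imwrite('pics/z0.png',np.hstack([a,b]))
```

```text
top table z -0.00016762073103700068
handle 818 0.09130720459284988
(612.2579345703125, -193.61705017089844) (18.54181671142578, 136.0565643310547) 15.056442260742188
bar 813 ((624.438720703125, -238.91746520996094), (91.7569808959961, 39.33542251586914), 14.836410522460938)
panel 5215 0.033919666504661786 ((511.79888916015625, 180.68002319335938), (213.06704711914062, 116.09834289550781), 87.24295043945312)
cube 218 0.05949292822744259 ((537.2507934570312, 164.0935821533203), (26.153413772583008, 26.34039306640625), 12.031982421875)
cube 224 0.059293224489170425 ((485.04351806640625, 183.29714965820312), (26.055192947387695, 26.962087631225586), 7.404291152954102)
scene table z -0.0008793380544777798
handle 1262 0.09055493139780751
(612.7303466796875, -193.235595703125) (19.63906478881836, 135.9802703857422) 14.878698348999023
bar 1306 ((624.8939819335938, -237.62330627441406), (92.39546966552734, 38.78186798095703), 15.145400047302246)
panel 4302 0.03299603249523811 ((512.5361938476562, 181.99984741210938), (215.42918395996094, 118.78995513916016), 87.287841796875)
cube 179 0.05811801127685153 ((486.5366516113281, 184.8882293701172), (25.535985946655273, 28.85242462158203), 5.510417461395264)
cube 193 0.05849532927557994 ((538.5270385742188, 165.4152069091797), (26.553245544433594, 25.97123908996582), 13.312566757202148)
```

View pics/z0.png

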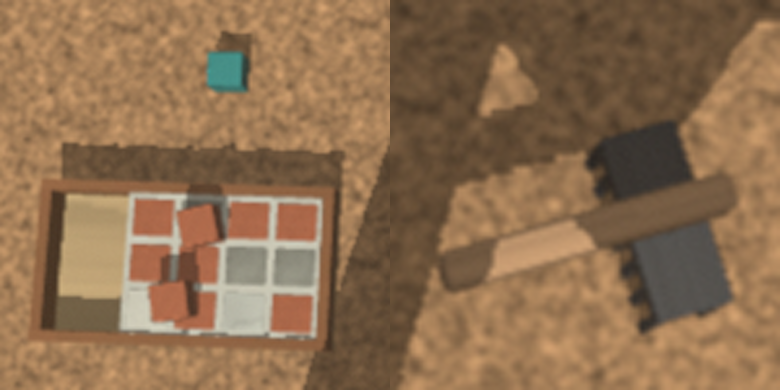

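Fitted poses:

| Item | Position | Orientation |
|---|---|---|
| Panel | about (0.512, 0.181) | yaw -2.8° |
| Rake | (0.624, -0.238) | yaw -75° |

First I'll turn the tool so the jaws straddle the handle.

Call:
arm_command([
  {"wx": -1},
  {"wx": -1},
  {"wx": -1},
  {"wx": -1},
  {"wx": -1},
  {"wx": -1},
  {"wx": -1},
  {"wx": -1},
  {"wx": -1},
  {"wx": -1},
  {"wx": -1},
  {"wx": -1},
  {"wx": -1},
  {"wx": -1},
  {"wx": -1},
  {"wx": -1},
  {"wx": -1},
  {"wx": -1},
  {"wx": -1},
  {"wx": -0.2},
], fingers=-1)

```text
schema error: expected keys dx, dy, dz, wx, wy, wz
```

```bash
cat >> h.py <<'E'
from scipy.spatial.transform import Rotation as Ro
def to(P,ydeg):
    """remaining shift in tool axes (units of 20mm) and turn (units of .08 rad) to TCP P, tool x down, y at ydeg"""
    s=r.get_state(); A=Ro.from_euler('xyz',s['eef_rot'],degrees=True)
    a=np.radians(ydeg); B=np.array([[0,np.cos(a),np.sin(a)],[0,np.sin(a),-np.cos(a)],[-1,0,0]])
    print('t',round(s['time_s'],2),'tcp',np.round(s['tcp_pos'],4),'F',np.round(s['contact_force'],1),'w',round(s['gripper_width'],4),'ydir',round(np.degrees(np.arctan2(A.as_matrix()[1,1],A.as_matrix()[0,1])),2),'xax',np.round(A.as_matrix()[:,0],4))
    print('shift',np.round(A.inv().apply(np.array(P)-s['tcp_pos'])/.02,2),'turn',np.round((A.inv()*Ro.from_matrix(B)).as_rotvec()/.08,2))
E
python3 -c "
from h import *
to([.6226,-.2315,.2],195)"
```

```text
t 0.4 tcp [ 0.1954 -0.646   0.2374] F [-0.3  0.1 -0.8] w 0.0878 ydir 106.83 xax [-2.e-04  3.e-04 -1.e+00]
shift [ 1.87 13.65 26.45] turn [-19.24   0.    -0.  ]
```

Call:
arm_command([
  {"dx": 0,"dy": 0,"dz": 0,"wx": -1,"wy": 0,"wz": 0},
  {"dx": 0,"dy": 0,"dz": 0,"wx": -1,"wy": 0,"wz": 0},
  {"dx": 0,"dy": 0,"dz": 0,"wx": -1,"wy": 0,"wz": 0},
  {"dx": 0,"dy": 0,"dz": 0,"wx": -1,"wy": 0,"wz": 0},
  {"dx": 0,"dy": 0,"dz": 0,"wx": -1,"wy": 0,"wz": 0},
  {"dx": 0,"dy": 0,"dz": 0,"wx": -1,"wy": 0,"wz": 0},
  {"dx": 0,"dy": 0,"dz": 0,"wx": -1,"wy": 0,"wz": 0},
  {"dx": 0,"dy": 0,"dz": 0,"wx": -1,"wy": 0,"wz": 0},
  {"dx": 0,"dy": 0,"dz": 0,"wx": -1,"wy": 0,"wz": 0},
  {"dx": 0,"dy": 0,"dz": 0,"wx": -1,"wy": 0,"wz": 0},
  {"dx": 0,"dy": 0,"dz": 0,"wx": -1,"wy": 0,"wz": 0},
  {"dx": 0,"dy": 0,"dz": 0,"wx": -1,"wy": 0,"wz": 0},
  {"dx": 0,"dy": 0,"dz": 0,"wx": -1,"wy": 0,"wz": 0},
  {"dx": 0,"dy": 0,"dz": 0,"wx": -1,"wy": 0,"wz": 0},
  {"dx": 0,"dy": 0,"dz": 0,"wx": -1,"wy": 0,"wz": 0},
  {"dx": 0,"dy": 0,"dz": 0,"wx": -1,"wy": 0,"wz": 0},
  {"dx": 0,"dy": 0,"dz": 0,"wx": -1,"wy": 0,"wz": 0},
  {"dx": 0,"dy": 0,"dz": 0,"wx": -1,"wy": 0,"wz": 0},
  {"dx": 0,"dy": 0,"dz": 0,"wx": -1,"wy": 0,"wz": 0},
  {"dx": 0,"dy": 0,"dz": 0,"wx": -0.5,"wy": 0,"wz": 0},
], fingers=-1)

```text
time_s: 2.07
tcp_pos: [0.1953, -0.6455, 0.2372]
eef_rot: [-29.5, 89.9, 81.1]
contact_force: [-1.4, -0.1, 0.4]
gripper_width: 0.0874
```

```bash
python3 -c "
from h import *
to([.6226,-.2315,.2],195)"
```

```text
t 2.07 tcp [ 0.1953 -0.6455  0.2372] F [-1.4 -0.1  0.4] w 0.0874 ydir -159.37 xax [ 2.e-04  1.e-03 -1.e+00]
shift [  1.88 -27.29  11.84] turn [1.23 0.01 0.01]
```

Call:
arm_command([
  {"dx": 0,"dy": -1,"dz": 0.43,"wx": 0.3,"wy": 0,"wz": 0},
  {"dx": 0,"dy": -1,"dz": 0.43,"wx": 0.3,"wy": 0,"wz": 0},
  {"dx": 0,"dy": -1,"dz": 0.43,"wx": 0.3,"wy": 0,"wz": 0},
  {"dx": 0,"dy": -1,"dz": 0.43,"wx": 0.3,"wy": 0,"wz": 0},
  {"dx": 0,"dy": -1,"dz": 0.43,"wx": 0,"wy": 0,"wz": 0},
  {"dx": 0,"dy": -1,"dz": 0.43,"wx": 0,"wy": 0,"wz": 0},
  {"dx": 0,"dy": -1,"dz": 0.43,"wx": 0,"wy": 0,"wz": 0},
  {"dx": 0,"dy": -1,"dz": 0.43,"wx": 0,"wy": 0,"wz": 0},
  {"dx": 0,"dy": -1,"dz": 0.43,"wx": 0,"wy": 0,"wz": 0},
  {"dx": 0,"dy": -1,"dz": 0.43,"wx": 0,"wy": 0,"wz": 0},
  {"dx": 0,"dy": -1,"dz": 0.43,"wx": 0,"wy": 0,"wz": 0},
  {"dx": 0,"dy": -1,"dz": 0.43,"wx": 0,"wy": 0,"wz": 0},
  {"dx": 0,"dy": -1,"dz": 0.43,"wx": 0,"wy": 0,"wz": 0},
  {"dx": 0,"dy": -1,"dz": 0.43,"wx": 0,"wy": 0,"wz": 0},
  {"dx": 0,"dy": -1,"dz": 0.43,"wx": 0,"wy": 0,"wz": 0},
  {"dx": 0,"dy": -1,"dz": 0.43,"wx": 0,"wy": 0,"wz": 0},
  {"dx": 0,"dy": -1,"dz": 0.43,"wx": 0,"wy": 0,"wz": 0},
  {"dx": 0,"dy": -1,"dz": 0.43,"wx": 0,"wy": 0,"wz": 0},
  {"dx": 0,"dy": -1,"dz": 0.43,"wx": 0,"wy": 0,"wz": 0},
  {"dx": 0,"dy": -1,"dz": 0.43,"wx": 0,"wy": 0,"wz": 0},
])

```text
time_s: 3.73
tcp_pos: [0.5454, -0.3607, 0.2387]
eef_rot: [-104.0, 89.9, 0.7]
contact_force: [0.8, -0.7, 0.0]
gripper_width: 0.0872
```

```bash
python3 -c "
from h import *
to([.6226,-.2315,.2],195)"
```

```text
t 3.73 tcp [ 0.5454 -0.3607  0.2387] F [ 0.8 -0.7  0. ] w 0.0872 ydir -165.31 xax [ 0.002  0.    -1.   ]
shift [ 1.94 -5.37  5.27] turn [-0.07 -0.01  0.02]
```

Call:
arm_command([
  {"dx": 0.3,"dy": -0.9,"dz": 0.9,"wx": 0,"wy": 0,"wz": 0},
  {"dx": 0.3,"dy": -0.9,"dz": 0.9,"wx": 0,"wy": 0,"wz": 0},
  {"dx": 0.3,"dy": -0.9,"dz": 0.9,"wx": 0,"wy": 0,"wz": 0},
  {"dx": 0.3,"dy": -0.9,"dz": 0.9,"wx": 0,"wy": 0,"wz": 0},
  {"dx": 0.3,"dy": -0.9,"dz": 0.9,"wx": 0,"wy": 0,"wz": 0},
  {"dx": 0.2,"dy": -0.4,"dz": 0.4,"wx": 0,"wy": 0,"wz": 0},
  {"dx": 0,"dy": 0,"dz": 0,"wx": 0,"wy": 0,"wz": 0},
  {"dx": 0,"dy": 0,"dz": 0,"wx": 0,"wy": 0,"wz": 0},
])

```text
time_s: 4.4
tcp_pos: [0.6221, -0.2323, 0.2031]
eef_rot: [-117.7, 89.8, -12.8]
contact_force: [1.0, -0.3, 0.6]
gripper_width: 0.0877
```

Run:
```python
from h import *
to([.6226,-.2315,.073],195)
p,d,m=cap('wrist','w1'); X=cloud(d,m);x,y,z=X[...,0],X[...,1],X[...,2]
h=(z>.082)&(z<.1)&(x>.5)&(x<.72)&(y>-.36)&(y<-.08); P=X[h]; print(len(P),np.median(P[:,2]),cv2.minAreaRect((P[:,:2]*1000).astype(np.float32)))
b=(z>.04)&(z<.06)&(x>.5)&(x<.72)&(y>-.36)&(y<-.08); P=X[b]; print(len(P),cv2.minAreaRect((P[:,:2]*1000).astype(np.float32)))
```

```text
t 4.4 tcp [ 0.6221 -0.2323  0.2031] F [ 1.  -0.3  0.6] w 0.0877 ydir -165.1 xax [ 3.2e-03 -7.0e-04 -1.0e+00]
shift [ 6.51 -0.02  0.04] turn [-0.02 -0.02  0.04]
2471 0.09213079511917974 ((612.9254760742188, -196.0774688720703), (18.022188186645508, 133.14527893066406), 15.21192741394043)
3048 ((624.4912719726562, -239.49462890625), (92.18324279785156, 37.459495544433594), 15.042067527770996)
```

View pics/w1.png

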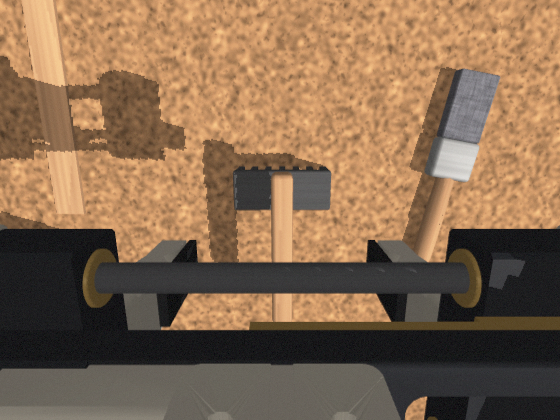

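The wrist view shows the handle at column 282, centred between the fingers, and the head at (282,190). The fits agree to within 1–2 mm, so I'll descend.

Call:
arm_command([
  {"dx": 0.9,"dy": 0,"dz": 0.02,"wx": 0,"wy": 0,"wz": 0.04},
  {"dx": 0.9,"dy": 0,"dz": 0.02,"wx": 0,"wy": 0,"wz": 0},
  {"dx": 0.9,"dy": 0,"dz": 0,"wx": 0,"wy": 0,"wz": 0},
  {"dx": 0.9,"dy": 0,"dz": 0,"wx": 0,"wy": 0,"wz": 0},
  {"dx": 0.9,"dy": 0,"dz": 0,"wx": 0,"wy": 0,"wz": 0},
  {"dx": 0.9,"dy": 0,"dz": 0,"wx": 0,"wy": 0,"wz": 0},
  {"dx": 0.6,"dy": 0,"dz": 0,"wx": 0,"wy": 0,"wz": 0},
  {"dx": 0.2,"dy": 0,"dz": 0,"wx": 0,"wy": 0,"wz": 0},
  {"dx": 0,"dy": 0,"dz": 0,"wx": 0,"wy": 0,"wz": 0},
])

```text
time_s: 5.2
tcp_pos: [0.6203, -0.2429, 0.0804]
eef_rot: [-130.5, 89.4, -26.2]
contact_force: [0.4, -0.3, 0.3]
gripper_width: 0.0874
```

```bash
python3 -c "
from h import *
to([.6226,-.2315,.073],195)"
```

```text
t 5.2 tcp [ 0.6203 -0.2429  0.0804] F [ 0.4 -0.3  0.3] w 0.0874 ydir -165.67 xax [ 0.0088 -0.0043 -1.    ]
shift [ 0.37 -0.25  0.53] turn [-0.15 -0.08  0.09]
```

Call:
arm_command([
  {"dx": 0.2,"dy": -0.15,"dz": 0.3,"wx": -0.15,"wy": -0.08,"wz": 0.09},
  {"dx": 0.17,"dy": -0.1,"dz": 0.23,"wx": 0,"wy": 0,"wz": 0},
  {"dx": 0,"dy": 0,"dz": 0,"wx": 0,"wy": 0,"wz": 0},
  {"dx": 0,"dy": 0,"dz": 0,"wx": 0,"wy": 0,"wz": 0},
])

```text
time_s: 5.53
tcp_pos: [0.6237, -0.2322, 0.0754]
eef_rot: [-111.1, 89.8, -6.1]
contact_force: [-0.6, -0.4, 0.5]
gripper_width: 0.0877
```

```bash
python3 -c "
from h import *
to([.6226,-.2315,.073],195)"
```

```text
t 5.53 tcp [ 0.6237 -0.2322  0.0754] F [-0.6 -0.4  0.5] w 0.0877 ydir -165.0 xax [ 3.e-03 -3.e-04 -1.e+00]
shift [0.12 0.04 0.05] turn [-0.   -0.01  0.03]
```

Call:
arm_command([
  {"dx": 0.12,"dy": 0.04,"dz": 0.05,"wx": 0,"wy": 0,"wz": 0.03},
  {"dx": 0,"dy": 0,"dz": 0,"wx": 0,"wy": 0,"wz": 0},
])

```text
time_s: 5.7
tcp_pos: [0.6234, -0.2311, 0.074]
eef_rot: [-132.9, 89.8, -27.8]
contact_force: [-0.2, 0.6, 0.7]
gripper_width: 0.0871
```

Call:
arm_command([
  {"dx": 0,"dy": 0,"dz": 0,"wx": 0,"wy": 0,"wz": 0},
  {"dx": 0,"dy": 0,"dz": 0,"wx": 0,"wy": 0,"wz": 0},
  {"dx": 0,"dy": 0,"dz": 0,"wx": 0,"wy": 0,"wz": 0},
  {"dx": 0,"dy": 0,"dz": 0,"wx": 0,"wy": 0,"wz": 0},
  {"dx": 0,"dy": 0,"dz": 0,"wx": 0,"wy": 0,"wz": 0},
  {"dx": 0,"dy": 0,"dz": 0,"wx": 0,"wy": 0,"wz": 0},
  {"dx": 0,"dy": 0,"dz": 0,"wx": 0,"wy": 0,"wz": 0},
  {"dx": 0,"dy": 0,"dz": 0,"wx": 0,"wy": 0,"wz": 0},
], fingers=1, force=30)

```text
time_s: 6.37
tcp_pos: [0.6239, -0.231, 0.0751]
eef_rot: [-126.7, 89.8, -21.6]
contact_force: [-0.8, 0.6, 0.9]
gripper_width: 0.0399
```

```bash
python3 -c "
from h import *
to([.6226,-.2315,.073],195)"
```

```text
t 6.37 tcp [ 0.6239 -0.231   0.0751] F [-0.8  0.6  0.9] w 0.0399 ydir -164.93 xax [ 0.004  -0.0016 -1.    ]
shift [ 0.1   0.07 -0.01] turn [ 0.01 -0.03  0.04]
```

Call:
arm_command([
  {"dx": 0.03,"dy": 0.03,"dz": 0,"wx": 0,"wy": -0.03,"wz": 0.04},
  {"dx": 0,"dy": 0,"dz": 0,"wx": 0,"wy": 0,"wz": 0},
  {"dx": 0,"dy": 0,"dz": 0,"wx": 0,"wy": 0,"wz": 0},
  {"dx": 0,"dy": 0,"dz": 0,"wx": 0,"wy": 0,"wz": 0},
  {"dx": 0,"dy": 0,"dz": 0,"wx": 0,"wy": 0,"wz": 0},
  {"dx": 0,"dy": 0,"dz": 0,"wx": 0,"wy": 0,"wz": 0},
  {"dx": 0,"dy": 0,"dz": 0,"wx": 0,"wy": 0,"wz": 0},
])

```text
time_s: 6.95
tcp_pos: [0.6229, -0.2313, 0.0742]
eef_rot: [59.8, 90.0, 164.8]
contact_force: [0.1, -0.0, 0.5]
gripper_width: 0.0182
```

```bash
python3 -c "
from h import *
to([.6226,-.2315,.073],195)"
```

```text
t 6.95 tcp [ 0.6229 -0.2313  0.0742] F [ 0.1 -0.   0.5] w 0.0182 ydir -164.95 xax [-8.e-04  2.e-04 -1.e+00]
shift [ 0.06  0.02 -0.01] turn [ 0.01  0.01 -0.01]
```

Grip holds at 18.2 mm. I'll lift, and turn the tool -17.8° on the way up.

Call:
arm_command([
  {"dx": -0.2,"dy": 0,"dz": 0,"wx": 0,"wy": 0,"wz": 0},
  {"dx": -0.4,"dy": 0,"dz": 0,"wx": 0,"wy": 0,"wz": 0},
  {"dx": -0.6,"dy": 0,"dz": 0,"wx": 0,"wy": 0,"wz": 0},
  {"dx": -0.7,"dy": 0,"dz": 0,"wx": 0,"wy": 0,"wz": 0},
  {"dx": -0.7,"dy": 0,"dz": 0,"wx": 0.5,"wy": 0,"wz": 0},
  {"dx": -0.7,"dy": 0,"dz": 0,"wx": 0.5,"wy": 0,"wz": 0},
  {"dx": -0.7,"dy": 0,"dz": 0,"wx": 0.5,"wy": 0,"wz": 0},
  {"dx": -0.6,"dy": 0,"dz": 0,"wx": 0.5,"wy": 0,"wz": 0},
  {"dx": -0.4,"dy": 0,"dz": 0,"wx": 0.5,"wy": 0,"wz": 0},
  {"dx": 0,"dy": 0,"dz": 0,"wx": 0.5,"wy": 0,"wz": 0},
  {"dx": 0,"dy": 0,"dz": 0,"wx": 0.4,"wy": 0,"wz": 0},
  {"dx": 0,"dy": 0,"dz": 0,"wx": 0.3,"wy": 0,"wz": 0},
  {"dx": 0,"dy": 0,"dz": 0,"wx": 0,"wy": 0,"wz": 0},
])

```text
time_s: 8.03
tcp_pos: [0.6221, -0.231, 0.19]
eef_rot: [-71.2, 89.9, 16.1]
contact_force: [0.1, 0.5, -3.0]
gripper_width: 0.0178
```

Run:
```python
from h import *
to([.509,.119,.175],177.24)
p,d,m=cap('wrist','w2')
```

```text
t 8.03 tcp [ 0.6221 -0.231   0.19  ] F [ 0.1  0.5 -3. ] w 0.0178 ydir 177.24 xax [ 2.1e-03  6.0e-04 -1.0e+00]
shift [ 0.75  6.49 17.2 ] turn [-0.    0.01  0.03]
```

View pics/w2.png

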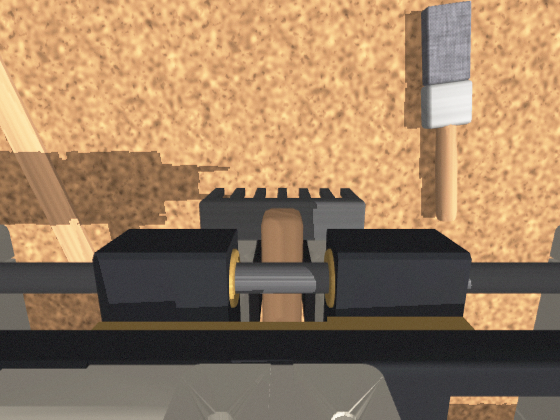

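The rake is held level between the fingers, with its head at about (282,215). Now I'll carry it to the panel.

Call:
arm_command([
  {"dx": 0,"dy": 0.15,"dz": 0.4,"wx": 0,"wy": 0,"wz": 0.03},
  {"dx": 0,"dy": 0.3,"dz": 0.7,"wx": 0,"wy": 0,"wz": 0},
  {"dx": 0,"dy": 0.35,"dz": 0.9,"wx": 0,"wy": 0,"wz": 0},
  {"dx": 0,"dy": 0.35,"dz": 0.9,"wx": 0,"wy": 0,"wz": 0},
  {"dx": 0,"dy": 0.35,"dz": 0.9,"wx": 0,"wy": 0,"wz": 0},
  {"dx": 0,"dy": 0.35,"dz": 0.9,"wx": 0,"wy": 0,"wz": 0},
  {"dx": 0,"dy": 0.35,"dz": 0.9,"wx": 0,"wy": 0,"wz": 0},
  {"dx": 0,"dy": 0.35,"dz": 0.9,"wx": 0,"wy": 0,"wz": 0},
  {"dx": 0,"dy": 0.35,"dz": 0.9,"wx": 0,"wy": 0,"wz": 0},
  {"dx": 0,"dy": 0.35,"dz": 0.9,"wx": 0,"wy": 0,"wz": 0},
  {"dx": 0,"dy": 0.35,"dz": 0.9,"wx": 0,"wy": 0,"wz": 0},
  {"dx": 0,"dy": 0.35,"dz": 0.9,"wx": 0,"wy": 0,"wz": 0},
  {"dx": 0,"dy": 0.35,"dz": 0.9,"wx": 0,"wy": 0,"wz": 0},
  {"dx": 0,"dy": 0.35,"dz": 0.9,"wx": 0,"wy": 0,"wz": 0},
  {"dx": 0,"dy": 0.35,"dz": 0.9,"wx": 0,"wy": 0,"wz": 0},
  {"dx": 0,"dy": 0.35,"dz": 0.9,"wx": 0,"wy": 0,"wz": 0},
  {"dx": 0,"dy": 0.3,"dz": 0.7,"wx": 0,"wy": 0,"wz": 0},
  {"dx": 0,"dy": 0.2,"dz": 0.4,"wx": 0,"wy": 0,"wz": 0},
  {"dx": 0,"dy": 0,"dz": 0,"wx": 0,"wy": 0,"wz": 0},
])

```text
time_s: 9.67
tcp_pos: [0.4979, 0.0957, 0.1929]
eef_rot: [18.1, 89.7, 106.4]
contact_force: [-0.4, 0.0, -2.3]
gripper_width: 0.0177
```

Run:
```python
from h import *
to([.509,.119,.175],177.24)
```

```text
t 9.67 tcp [0.4979 0.0957 0.1929] F [-0.4  0.  -2.3] w 0.0177 ydir 178.27 xax [-0.0014  0.0046 -1.    ]
shift [ 0.9  -0.52  1.18] turn [ 0.22  0.06 -0.02]
```

Call:
arm_command([
  {"dx": 0.2,"dy": -0.26,"dz": 0.4,"wx": 0.22,"wy": 0.06,"wz": 0},
  {"dx": 0.3,"dy": -0.26,"dz": 0.4,"wx": 0,"wy": 0,"wz": 0},
  {"dx": 0.2,"dy": 0,"dz": 0.35,"wx": 0,"wy": 0,"wz": 0},
  {"dx": 0.1,"dy": 0,"dz": 0,"wx": 0,"wy": 0,"wz": 0},
  {"dx": 0,"dy": 0,"dz": 0,"wx": 0,"wy": 0,"wz": 0},
])

```text
time_s: 10.08
tcp_pos: [0.5082, 0.1198, 0.1763]
eef_rot: [85.0, 89.9, 172.5]
contact_force: [-0.3, -0.7, -2.8]
gripper_width: 0.0176
```

Run:
```python
from h import *
to([.509,.119,.115],177.24)
p,d,m=cap('scene','s3'); p2,d2,m2=cap('top','t3')
cv2.imwrite('pics/z3.png',np.hstack([cv2.resize(p[40:200,250:450],(400,320)),cv2.resize(p2[180:300,90:240],(400,320))])[:,:,::-1])
```

```text
t 10.08 tcp [0.5082 0.1198 0.1763] F [-0.3 -0.7 -2.8] w 0.0176 ydir 177.47 xax [-1.3e-03  2.0e-04 -1.0e+00]
shift [ 3.06 -0.05 -0.04] turn [ 0.05  0.   -0.02]
```

View pics/z3.png

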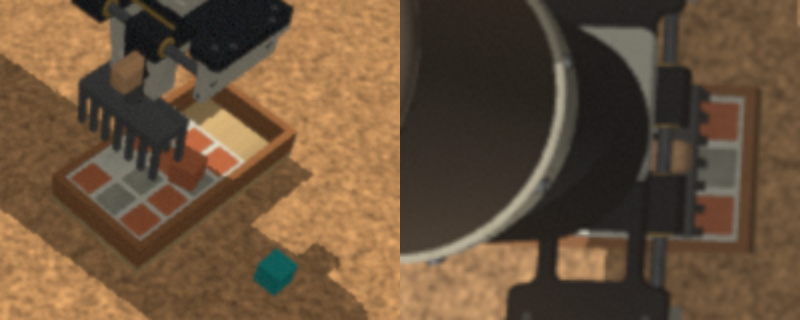

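The rake hangs over the set layer behind the cubes (scene crop: head at (130,110), cube at (185,165)). I'll lower slowly.

Call:
arm_command([
  {"dx": 0.4,"dy": 0,"dz": 0,"wx": 0.05,"wy": 0,"wz": -0.02},
  {"dx": 0.4,"dy": 0,"dz": 0,"wx": 0,"wy": 0,"wz": 0},
  {"dx": 0.4,"dy": 0,"dz": 0,"wx": 0,"wy": 0,"wz": 0},
  {"dx": 0.4,"dy": 0,"dz": 0,"wx": 0,"wy": 0,"wz": 0},
  {"dx": 0.3,"dy": 0,"dz": 0,"wx": 0,"wy": 0,"wz": 0},
  {"dx": 0.3,"dy": 0,"dz": 0,"wx": 0,"wy": 0,"wz": 0},
  {"dx": 0.2,"dy": 0,"dz": 0,"wx": 0,"wy": 0,"wz": 0},
  {"dx": 0,"dy": 0,"dz": 0,"wx": 0,"wy": 0,"wz": 0},
  {"dx": 0,"dy": 0,"dz": 0,"wx": 0,"wy": 0,"wz": 0},
])

```text
time_s: 10.93
tcp_pos: [0.5077, 0.1175, 0.1228]
eef_rot: [145.1, 89.9, -127.8]
contact_force: [0.3, 0.5, -2.5]
gripper_width: 0.0176
```

Run:
```python
from h import *
to([.509,.119,.115],177.24)
```

```text
t 10.93 tcp [0.5077 0.1175 0.1228] F [ 0.3  0.5 -2.5] w 0.0176 ydir 177.09 xax [-6.e-04 -8.e-04 -1.e+00]
shift [ 0.39 -0.06  0.08] turn [-0.03 -0.01 -0.01]
```

Call:
arm_command([
  {"dx": 0.25,"dy": -0.06,"dz": 0.05,"wx": 0,"wy": 0,"wz": 0},
  {"dx": 0.14,"dy": 0,"dz": 0,"wx": 0,"wy": 0,"wz": 0},
  {"dx": 0,"dy": 0,"dz": 0,"wx": 0,"wy": 0,"wz": 0},
  {"dx": 0,"dy": 0,"dz": 0,"wx": 0,"wy": 0,"wz": 0},
])

```text
time_s: 11.27
tcp_pos: [0.5098, 0.119, 0.1149]
eef_rot: [-93.6, 90.0, -6.5]
contact_force: [-0.4, -0.0, -2.4]
gripper_width: 0.018
```

Run:
```python
from h import *
to([.512,.181,.115],177.24)
```

```text
t 11.27 tcp [0.5098 0.119  0.1149] F [-0.4 -0.  -2.4] w 0.018 ydir 177.1 xax [ 8.e-04 -1.e-04 -1.e+00]
shift [-0.01  0.04  3.1 ] turn [-0.03 -0.    0.01]
```

Now I'll pull gently along the panel.

Call:
arm_command([
  {"dx": 0,"dy": 0,"dz": 0.2,"wx": 0,"wy": 0,"wz": 0},
  {"dx": 0,"dy": 0,"dz": 0.3,"wx": 0,"wy": 0,"wz": 0},
  {"dx": 0,"dy": 0,"dz": 0.3,"wx": 0,"wy": 0,"wz": 0},
  {"dx": 0,"dy": 0,"dz": 0.3,"wx": 0,"wy": 0,"wz": 0},
  {"dx": 0,"dy": 0,"dz": 0.3,"wx": 0,"wy": 0,"wz": 0},
  {"dx": 0,"dy": 0,"dz": 0.3,"wx": 0,"wy": 0,"wz": 0},
  {"dx": 0,"dy": 0,"dz": 0.3,"wx": 0,"wy": 0,"wz": 0},
  {"dx": 0,"dy": 0,"dz": 0.3,"wx": 0,"wy": 0,"wz": 0},
  {"dx": 0,"dy": 0,"dz": 0.3,"wx": 0,"wy": 0,"wz": 0},
  {"dx": 0,"dy": 0,"dz": 0.3,"wx": 0,"wy": 0,"wz": 0},
  {"dx": 0,"dy": 0,"dz": 0,"wx": 0,"wy": 0,"wz": 0},
])

```text
time_s: 12.18
tcp_pos: [0.5134, 0.1841, 0.1158]
eef_rot: [-76.0, 89.9, 11.2]
contact_force: [0.4, -0.0, -2.9]
gripper_width: 0.0179
```

```bash
cat > look.py <<'E'
import sys
from h import *
n=sys.argv[1]
to([.512,.181,.115],177.24)
p,d,m=cap('scene','s'+n); p2,d2,m2=cap('wrist','w'+n)
cv2.imwrite('pics/z%s.png'%n,np.hstack([cv2.resize(p[60:180,260:410],(400,320),interpolation=2),cv2.resize(p2,(400,320))])[:,:,::-1])
E
python3 look.py 4
```

```text
t 12.18 tcp [0.5134 0.1841 0.1158] F [ 0.4 -0.  -2.9] w 0.0179 ydir 177.15 xax [ 2.2e-03  4.0e-04 -1.0e+00]
shift [ 0.04  0.06 -0.16] turn [-0.02  0.01  0.03]
```

View pics/z4.png

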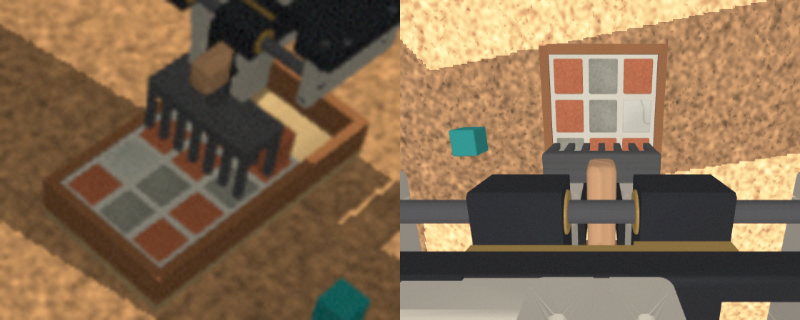

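Call:
arm_command([
  {"dx": 0,"dy": 0.03,"dz": 0.2,"wx": 0,"wy": 0,"wz": 0.03},
  {"dx": 0,"dy": 0.03,"dz": 0.3,"wx": 0,"wy": 0,"wz": 0},
  {"dx": 0,"dy": 0,"dz": 0.3,"wx": 0,"wy": 0,"wz": 0},
  {"dx": 0,"dy": 0,"dz": 0.3,"wx": 0,"wy": 0,"wz": 0},
  {"dx": 0,"dy": 0,"dz": 0.3,"wx": 0,"wy": 0,"wz": 0},
  {"dx": 0,"dy": 0,"dz": 0.3,"wx": 0,"wy": 0,"wz": 0},
  {"dx": 0,"dy": 0,"dz": 0,"wx": 0,"wy": 0,"wz": 0},
  {"dx": 0,"dy": 0,"dz": 0,"wx": 0,"wy": 0,"wz": 0},
])

```text
time_s: 12.95
tcp_pos: [0.5137, 0.2206, 0.1157]
eef_rot: [68.8, 89.9, 155.9]
contact_force: [-0.5, 0.8, -2.8]
gripper_width: 0.0179
```

```bash
python3 look.py 5
```

```text
t 12.95 tcp [0.5137 0.2206 0.1157] F [-0.5  0.8 -2.8] w 0.0179 ydir 177.09 xax [-1.e-03  4.e-04 -1.e+00]
shift [ 0.03 -0.02 -1.98] turn [-0.03  0.   -0.01]
```

View pics/z5.png

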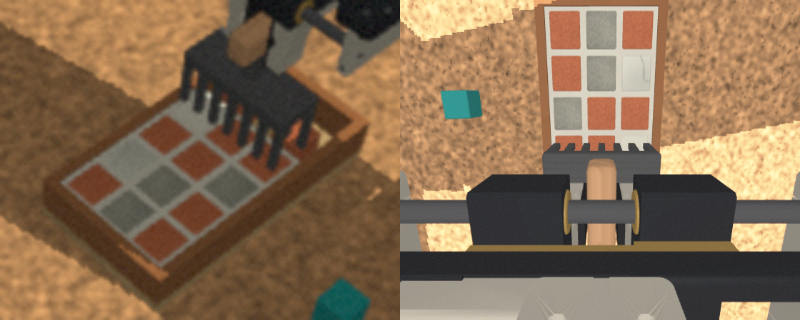

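Call:
arm_command([
  {"dx": 0,"dy": 0,"dz": 0.25,"wx": 0,"wy": 0,"wz": 0},
  {"dx": 0,"dy": 0,"dz": 0.25,"wx": 0,"wy": 0,"wz": 0},
  {"dx": 0,"dy": 0,"dz": 0,"wx": 0,"wy": 0,"wz": 0},
  {"dx": 0,"dy": 0,"dz": -0.3,"wx": 0,"wy": 0,"wz": 0},
  {"dx": 0,"dy": 0,"dz": -0.7,"wx": 0,"wy": 0,"wz": 0},
  {"dx": 0,"dy": 0,"dz": -0.9,"wx": 0,"wy": 0,"wz": 0},
  {"dx": 0,"dy": 0,"dz": -0.9,"wx": 0,"wy": 0,"wz": 0},
  {"dx": 0,"dy": 0,"dz": -0.9,"wx": 0,"wy": 0,"wz": 0},
  {"dx": 0,"dy": 0,"dz": -0.6,"wx": 0,"wy": 0,"wz": 0},
  {"dx": -0.5,"dy": 0,"dz": -0.3,"wx": 0,"wy": 0,"wz": 0},
  {"dx": -0.8,"dy": 0,"dz": 0,"wx": 0,"wy": 0,"wz": 0},
  {"dx": -0.8,"dy": 0,"dz": 0,"wx": 0,"wy": 0,"wz": 0},
  {"dx": -0.8,"dy": 0,"dz": 0,"wx": 0,"wy": 0,"wz": 0},
  {"dx": -0.4,"dy": 0,"dz": 0,"wx": 0,"wy": 0,"wz": 0},
  {"dx": 0,"dy": 0,"dz": 0,"wx": 0,"wy": 0,"wz": 0},
])

```text
time_s: 14.3
tcp_pos: [0.5073, 0.1274, 0.1868]
eef_rot: [113.8, 89.8, -159.3]
contact_force: [0.2, -0.2, -2.3]
gripper_width: 0.0179
```

```bash
python3 look.py 6
```

```text
t 14.3 tcp [0.5073 0.1274 0.1868] F [ 0.2 -0.2 -2.3] w 0.0179 ydir 176.91 xax [-0.0027 -0.001  -1.    ]
shift [ 3.59 -0.1   2.69] turn [-0.07 -0.01 -0.03]
```

View pics/z6.png

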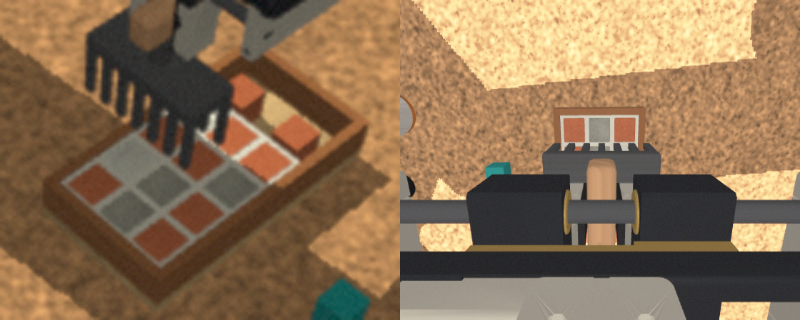

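Both cubes are in the strip, at (240,92) and (295,135) in the crop. I'll check tilt from the depth data.

```bash
cat > flat.py <<'E'
import sys
from h import *
D=np.load('/tmp/%s.npz'%sys.argv[1]); f,cx,cy=D['k']; d=D['d']; v,u=np.mgrid[:420,:560]
X=(np.stack([(u-cx)/f*d,(v-cy)/f*d,d],-1)-D['t'])@D['R']; X[d==0]=np.nan
O=np.array([.512,.181]); q=X[...,:2]-O; a=np.radians(-2.76)
px=q@[np.cos(a),np.sin(a)]; py=q@[-np.sin(a),np.cos(a)]; z=X[...,2]
hs=cv2.cvtColor(D['p'],cv2.COLOR_RGB2HSV); 
red=((hs[...,0]<12)|(hs[...,0]>172))&(hs[...,1]>125)
m=(abs(px)<.052)&(py>.042)&(py<.098)&(z>.012)&(z<.08)
k,l,st,_=cv2.connectedComponentsWithStats((m&red).astype(np.uint8))
for s in (-1,1):
    w=m&(px*s>0)&red
    top=w&(z>.028)
    if top.sum()<15: print(s,w.sum(),top.sum());continue
    A=np.c_[px[top],py[top],np.ones(top.sum())]; zz=z[top]
    for _ in range(4):
        c,*_r=np.linalg.lstsq(A,zz,rcond=None); g=abs(zz-A@c)<.002; A,zz=A[g],zz[g]
    print('side',s,'n',w.sum(),top.sum(),len(zz),'zpct',np.round(np.nanpercentile(z[w],[2,50,90,98])*1e3,1),'slope deg',np.round(np.degrees(c[:2]),1),'top rect',cv2.minAreaRect((A[:,:2]*1e3).astype(np.float32)))
lay=(abs(px)<.045)&(py>-.09)&(py<.035); print('layer top z',np.nanmedian(z[lay&(z<.05)]))
p=D['p'][60:180,260:410] if sys.argv[1][0]=='s' else D['p'][180:300,90:240]
cv2.imwrite('pics/q_%s.png'%sys.argv[1],cv2.resize(p,(750,600),interpolation=2)[:,:,::-1])
E
python3 flat.py s6
```

```text
side -1 n 149 116 96 zpct [14.  31.8 33.9 34.6] slope deg [1.4 2.1] top rect ((-24.43221664428711, 61.73053741455078), (25.894113540649414, 28.04017448425293), 0.41199177503585815)
side 1 n 172 151 121 zpct [19.2 32.2 33.9 34.7] slope deg [-0. -0.] top rect ((29.266788482666016, 61.3864860534668), (26.596837997436523, 24.946989059448242), 86.20993041992188)
layer top z 0.0326304054287189
```

View pics/q_s6.png

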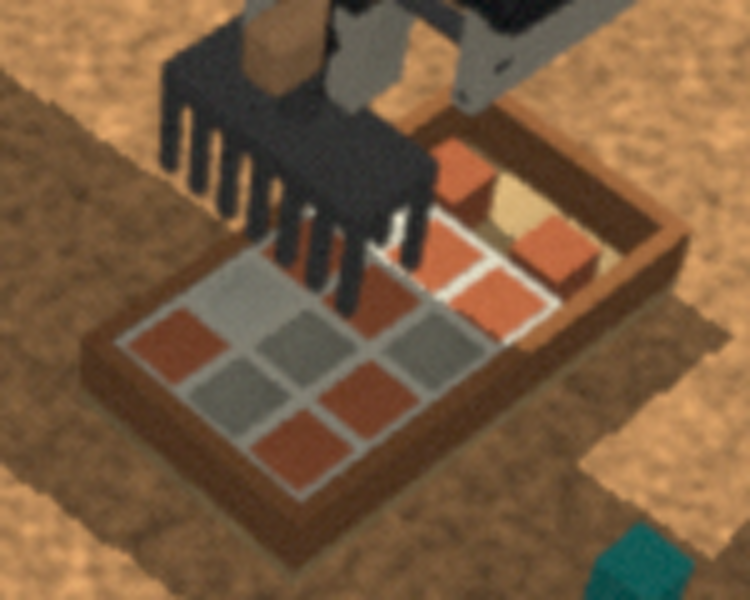

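Both cubes are flat: their tops are level with the layer and their slopes are about 2° or less. Now I'll carry the rake back to its clear spot.

Call:
arm_command([
  {"dx": 0,"dy": -0.15,"dz": -0.4,"wx": -0.05,"wy": 0,"wz": -0.03},
  {"dx": 0,"dy": -0.3,"dz": -0.7,"wx": 0,"wy": 0,"wz": 0},
  {"dx": 0,"dy": -0.35,"dz": -0.9,"wx": 0,"wy": 0,"wz": 0},
  {"dx": 0,"dy": -0.35,"dz": -0.9,"wx": 0,"wy": 0,"wz": 0},
  {"dx": 0,"dy": -0.35,"dz": -0.9,"wx": 0,"wy": 0,"wz": 0},
  {"dx": 0,"dy": -0.35,"dz": -0.9,"wx": 0,"wy": 0,"wz": 0},
  {"dx": 0,"dy": -0.35,"dz": -0.9,"wx": 0,"wy": 0,"wz": 0},
  {"dx": 0,"dy": -0.35,"dz": -0.9,"wx": 0,"wy": 0,"wz": 0},
  {"dx": 0,"dy": -0.35,"dz": -0.9,"wx": 0,"wy": 0,"wz": 0},
  {"dx": 0,"dy": -0.35,"dz": -0.9,"wx": 0,"wy": 0,"wz": 0},
  {"dx": 0,"dy": -0.35,"dz": -0.9,"wx": 0,"wy": 0,"wz": 0},
  {"dx": 0,"dy": -0.35,"dz": -0.9,"wx": 0,"wy": 0,"wz": 0},
  {"dx": 0,"dy": -0.35,"dz": -0.9,"wx": 0,"wy": 0,"wz": 0},
  {"dx": 0,"dy": -0.35,"dz": -0.9,"wx": 0,"wy": 0,"wz": 0},
  {"dx": 0,"dy": -0.35,"dz": -0.9,"wx": 0,"wy": 0,"wz": 0},
  {"dx": 0,"dy": -0.35,"dz": -0.9,"wx": 0,"wy": 0,"wz": 0},
  {"dx": 0,"dy": -0.3,"dz": -0.7,"wx": 0,"wy": 0,"wz": 0},
  {"dx": 0,"dy": -0.2,"dz": -0.4,"wx": 0,"wy": 0,"wz": 0},
  {"dx": 0,"dy": 0,"dz": 0,"wx": 0,"wy": 0,"wz": 0},
  {"dx": 0,"dy": 0,"dz": 0,"wx": 0,"wy": 0,"wz": 0},
])

```text
time_s: 16.07
tcp_pos: [0.6018, -0.1952, 0.1579]
eef_rot: [101.7, 87.6, -170.7]
contact_force: [-0.2, -0.1, -3.1]
gripper_width: 0.0179
```

```bash
python3 - <<'E'
from h import *
to([.62,-.23,.0745],177.24)
p,d,m=cap('scene','s7'); p2,d2,m2=cap('top','t7')
cv2.imwrite('pics/z7.png',np.hstack([cv2.resize(p,(400,300)),cv2.resize(p2,(400,300))])[:,:,::-1])
E
python3 flat.py t7; python3 flat.py s7
```

```text
t 16.07 tcp [ 0.6018 -0.1952  0.1579] F [-0.2 -0.1 -3.1] w 0.0179 ydir 177.51 xax [-0.0415 -0.0068 -0.9991]
shift [ 4.14 -1.16 -1.67] turn [ 0.06 -0.11 -0.51]
-1 0 0
1 0 0
layer top z nan
side -1 n 190 147 118 zpct [13.2 31.5 33.8 34.4] slope deg [0.6 2.1] top rect ((-24.654096603393555, 61.867958068847656), (26.334020614624023, 26.75303840637207), 88.61591339111328)
side 1 n 168 147 125 zpct [21.1 32.2 33.9 35. ] slope deg [-0.9 -0.5] top rect ((29.332088470458984, 60.63495635986328), (25.417919158935547, 25.323486328125), 89.01476287841797)
layer top z 0.03258097918328896
  return np.nanmean(a, axis, out=out, keepdims=keepdims)
```

View pics/z7.png

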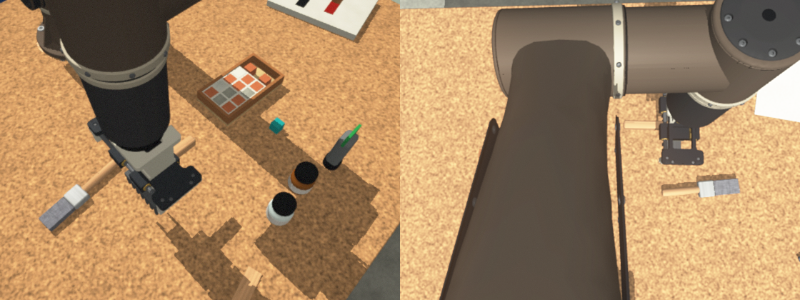

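View pics/q_t7.png

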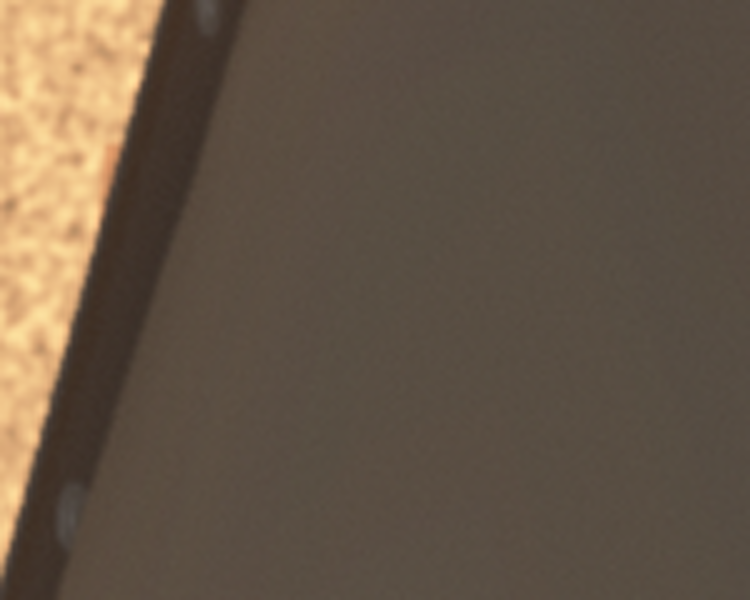

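The strip holds. The tool drifted 2.4° off vertical on the way, so I'll correct that before lowering.

Call:
arm_command([
  {"dx": 0,"dy": -0.4,"dz": -0.5,"wx": 0.06,"wy": -0.11,"wz": -0.3},
  {"dx": 0,"dy": -0.4,"dz": -0.5,"wx": 0,"wy": 0,"wz": -0.21},
  {"dx": 0,"dy": -0.36,"dz": -0.4,"wx": 0,"wy": 0,"wz": 0},
  {"dx": 0,"dy": 0,"dz": -0.2,"wx": 0,"wy": 0,"wz": 0},
  {"dx": 0.4,"dy": 0,"dz": 0,"wx": 0,"wy": 0,"wz": 0},
  {"dx": 0.4,"dy": 0,"dz": 0,"wx": 0,"wy": 0,"wz": 0},
  {"dx": 0.4,"dy": 0,"dz": 0,"wx": 0,"wy": 0,"wz": 0},
  {"dx": 0.4,"dy": 0,"dz": 0,"wx": 0,"wy": 0,"wz": 0},
  {"dx": 0.4,"dy": 0,"dz": 0,"wx": 0,"wy": 0,"wz": 0},
  {"dx": 0.3,"dy": 0,"dz": 0,"wx": 0,"wy": 0,"wz": 0},
  {"dx": 0,"dy": 0,"dz": 0,"wx": 0,"wy": 0,"wz": 0},
  {"dx": 0,"dy": 0,"dz": 0,"wx": 0,"wy": 0,"wz": 0},
])

```text
time_s: 17.17
tcp_pos: [0.6243, -0.2268, 0.1058]
eef_rot: [-30.1, 89.9, 57.4]
contact_force: [-0.4, 0.6, -2.6]
gripper_width: 0.0176
```

Run:
```python
from h import *
to([.62,-.23,.0745],177.24)
```

```text
t 17.17 tcp [ 0.6243 -0.2268  0.1058] F [-0.4  0.6 -2.6] w 0.0176 ydir 177.5 xax [ 8.0e-04  1.3e-03 -1.0e+00]
shift [ 1.56  0.21 -0.17] turn [0.06 0.02 0.01]
```

Call:
arm_command([
  {"dx": 0.3,"dy": 0,"dz": 0,"wx": 0,"wy": 0,"wz": 0},
  {"dx": 0.3,"dy": 0,"dz": 0,"wx": 0,"wy": 0,"wz": 0},
  {"dx": 0.3,"dy": 0,"dz": 0,"wx": 0,"wy": 0,"wz": 0},
  {"dx": 0.2,"dy": 0,"dz": 0,"wx": 0,"wy": 0,"wz": 0},
  {"dx": 0.1,"dy": 0,"dz": 0,"wx": 0,"wy": 0,"wz": 0},
  {"dx": 0,"dy": 0,"dz": 0,"wx": 0,"wy": 0,"wz": 0},
  {"dx": 0,"dy": 0,"dz": 0,"wx": 0,"wy": 0,"wz": 0},
])

```text
time_s: 17.75
tcp_pos: [0.6249, -0.2266, 0.0799]
eef_rot: [-63.3, 89.9, 24.2]
contact_force: [-0.0, 0.1, -2.0]
gripper_width: 0.0178
```

Run:
```python
from h import *
to([.62,-.23,.0745],177.24)
```

```text
t 17.75 tcp [ 0.6249 -0.2266  0.0799] F [-0.   0.1 -2. ] w 0.0178 ydir 177.54 xax [ 2.e-03  9.e-04 -1.e+00]
shift [ 0.27  0.24 -0.18] turn [0.07 0.01 0.02]
```

Call:
arm_command([
  {"dx": 0.14,"dy": 0,"dz": 0,"wx": 0,"wy": 0,"wz": 0.02},
  {"dx": 0.08,"dy": 0,"dz": 0,"wx": 0,"wy": 0,"wz": 0},
  {"dx": 0.06,"dy": 0,"dz": 0,"wx": 0,"wy": 0,"wz": 0},
  {"dx": 0,"dy": 0,"dz": 0,"wx": 0,"wy": 0,"wz": 0},
  {"dx": 0,"dy": 0,"dz": 0,"wx": 0,"wy": 0,"wz": 0},
])

```text
time_s: 18.17
tcp_pos: [0.6255, -0.2267, 0.0746]
eef_rot: [-63.0, 89.9, 24.6]
contact_force: [0.7, 1.1, -2.8]
gripper_width: 0.0179
```

Run:
```python
from h import *
to([.62,-.23,.0745],177.24)
```

```text
t 18.17 tcp [ 0.6255 -0.2267  0.0746] F [ 0.7  1.1 -2.8] w 0.0179 ydir 177.54 xax [ 1.6e-03  7.0e-04 -1.0e+00]
shift [ 0.    0.27 -0.17] turn [0.07 0.01 0.02]
```

There's no contact yet, since the wrist still carries the rake's weight. I'll creep down.

Call:
arm_command([
  {"dx": 0.06,"dy": 0,"dz": 0,"wx": 0,"wy": 0,"wz": 0.02},
  {"dx": 0,"dy": 0,"dz": 0,"wx": 0,"wy": 0,"wz": 0},
  {"dx": 0,"dy": 0,"dz": 0,"wx": 0,"wy": 0,"wz": 0},
])

```text
time_s: 18.42
tcp_pos: [0.626, -0.2269, 0.0747]
eef_rot: [-74.8, 89.9, 12.8]
contact_force: [-1.2, 0.1, -3.1]
gripper_width: 0.0177
```

Call:
arm_command([
  {"dx": 0.05,"dy": 0,"dz": 0,"wx": 0,"wy": 0,"wz": 0},
  {"dx": 0,"dy": 0,"dz": 0,"wx": 0,"wy": 0,"wz": 0},
  {"dx": 0,"dy": 0,"dz": 0,"wx": 0,"wy": 0,"wz": 0},
])

```text
time_s: 18.67
tcp_pos: [0.6264, -0.227, 0.0742]
eef_rot: [-86.9, 89.9, 0.7]
contact_force: [-0.3, 0.5, -2.0]
gripper_width: 0.0177
```

Call:
arm_command([
  {"dx": 0.08,"dy": 0,"dz": 0,"wx": 0,"wy": 0,"wz": 0},
  {"dx": 0.04,"dy": 0,"dz": 0,"wx": 0,"wy": 0,"wz": 0},
  {"dx": 0,"dy": 0,"dz": 0,"wx": 0,"wy": 0,"wz": 0},
])

```text
time_s: 18.92
tcp_pos: [0.6265, -0.2271, 0.0743]
eef_rot: [-101.0, 89.8, -13.4]
contact_force: [-0.2, -0.8, -2.0]
gripper_width: 0.0179
```

Run:
```python
from h import *
to([.62,-.23,.0745],177.24)
p,d,m=cap('scene','s8')
cv2.imwrite('pics/z8.png',cv2.resize(p[150:360,100:380],(800,600),interpolation=2)[:,:,::-1])
```

```text
t 18.92 tcp [ 0.6265 -0.2271  0.0743] F [-0.2 -0.8 -2. ] w 0.0179 ydir 177.62 xax [ 3.2e-03 -8.0e-04 -1.0e+00]
shift [-0.01  0.32 -0.16] turn [ 0.08 -0.01  0.04]
```

View pics/z8.png

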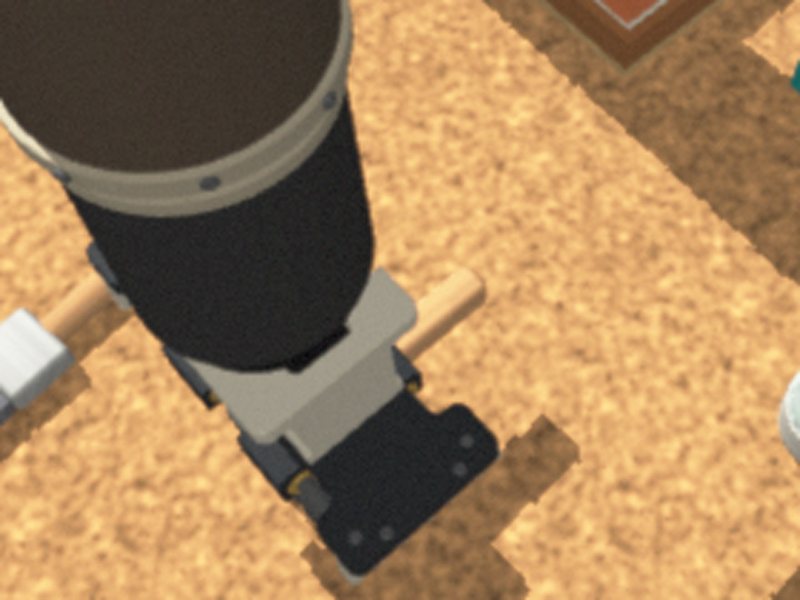

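Call:
arm_command([
  {"dx": 0.15,"dy": 0,"dz": 0,"wx": 0,"wy": 0,"wz": 0.04},
])

```text
time_s: 19.05
tcp_pos: [0.627, -0.2274, 0.074]
eef_rot: [-148.4, 89.9, -60.7]
contact_force: [-14.3, 9.1, 42.4]
gripper_width: 0.0175
```

Run:
```python
from h import *
to([.62,-.23,.0745],177.24)
```

```text
t 19.05 tcp [ 0.627  -0.2274  0.074 ] F [-14.3   9.1  42.4] w 0.0175 ydir 177.68 xax [ 0.001  -0.0018 -1.    ]
shift [-0.03  0.34 -0.14] turn [ 0.1  -0.02  0.01]
```

Call:
arm_command([
  {"dx": 0.1,"dy": 0,"dz": 0,"wx": 0,"wy": 0,"wz": 0},
  {"dx": 0.1,"dy": 0,"dz": 0,"wx": 0,"wy": 0,"wz": 0},
])

```text
time_s: 19.22
tcp_pos: [0.6271, -0.2276, 0.0741]
eef_rot: [-144.5, 89.8, -56.7]
contact_force: [-7.1, 4.8, 14.4]
gripper_width: 0.0175
```

Run:
```python
from h import *
to([.62,-.23,.0745],177.24)
```

```text
t 19.22 tcp [ 0.6271 -0.2276  0.0741] F [-7.1  4.8 14.4] w 0.0175 ydir 177.76 xax [ 0.002 -0.003 -1.   ]
shift [-0.02  0.35 -0.14] turn [ 0.11 -0.04  0.03]
```

The tines are firmly on the table. I'll relax the target and release.

Call:
arm_command([
  {"dx": 0,"dy": 0,"dz": 0,"wx": 0,"wy": 0,"wz": 0},
  {"dx": 0,"dy": 0,"dz": 0,"wx": 0,"wy": 0,"wz": 0},
])

```text
time_s: 19.38
tcp_pos: [0.6273, -0.2274, 0.0747]
eef_rot: [-132.8, 89.8, -45.0]
contact_force: [-0.1, -0.6, -2.9]
gripper_width: 0.0179
```

Call:
arm_command([
  {"dx": 0,"dy": 0,"dz": 0,"wx": 0,"wy": 0,"wz": 0},
  {"dx": 0,"dy": 0,"dz": 0,"wx": 0,"wy": 0,"wz": 0},
  {"dx": 0,"dy": 0,"dz": 0,"wx": 0,"wy": 0,"wz": 0},
  {"dx": 0,"dy": 0,"dz": 0,"wx": 0,"wy": 0,"wz": 0},
  {"dx": 0,"dy": 0,"dz": 0,"wx": 0,"wy": 0,"wz": 0},
  {"dx": 0,"dy": 0,"dz": 0,"wx": 0,"wy": 0,"wz": 0},
  {"dx": 0,"dy": 0,"dz": 0,"wx": 0,"wy": 0,"wz": 0},
  {"dx": 0,"dy": 0,"dz": 0,"wx": 0,"wy": 0,"wz": 0},
], fingers=-1)

```text
time_s: 20.05
tcp_pos: [0.6283, -0.228, 0.0736]
eef_rot: [-133.2, 89.7, -45.4]
contact_force: [0.2, 0.2, -0.2]
gripper_width: 0.0655
```

Run:
```python
from h import *
to([.62,-.23,.0745],177.24)
```

```text
t 20.05 tcp [ 0.6283 -0.228   0.0736] F [ 0.2  0.2 -0.2] w 0.0655 ydir 177.77 xax [ 0.0036 -0.0036 -1.    ]
shift [-0.04  0.41 -0.12] turn [ 0.12 -0.04  0.05]
```

Now I'll rise clear and move back toward the start side so the cameras can see.

Call:
arm_command([
  {"dx": 0,"dy": 0,"dz": 0,"wx": 0,"wy": 0,"wz": 0.05},
  {"dx": -0.3,"dy": 0,"dz": 0,"wx": 0,"wy": 0,"wz": 0},
  {"dx": -0.5,"dy": 0,"dz": 0,"wx": 0,"wy": 0,"wz": 0},
  {"dx": -0.7,"dy": 0,"dz": 0,"wx": 0,"wy": 0,"wz": 0},
  {"dx": -0.7,"dy": 0,"dz": 0,"wx": 0,"wy": 0,"wz": 0},
  {"dx": -0.9,"dy": 0,"dz": 0,"wx": 0,"wy": 0,"wz": 0},
  {"dx": -0.9,"dy": 0,"dz": 0,"wx": 0,"wy": 0,"wz": 0},
  {"dx": -0.9,"dy": 0,"dz": 0,"wx": 0,"wy": 0,"wz": 0},
  {"dx": -0.9,"dy": 0,"dz": 0,"wx": 0,"wy": 0,"wz": 0},
  {"dx": -0.5,"dy": 0.6,"dz": -0.6,"wx": 0,"wy": 0,"wz": 0},
  {"dx": 0,"dy": 0.9,"dz": -0.9,"wx": 0,"wy": 0,"wz": 0},
  {"dx": 0,"dy": 0.9,"dz": -0.9,"wx": 0,"wy": 0,"wz": 0},
  {"dx": 0,"dy": 0.9,"dz": -0.9,"wx": 0,"wy": 0,"wz": 0},
  {"dx": 0,"dy": 0.9,"dz": -0.9,"wx": 0,"wy": 0,"wz": 0},
  {"dx": 0,"dy": 0.9,"dz": -0.9,"wx": 0,"wy": 0,"wz": 0},
  {"dx": 0,"dy": 0.9,"dz": -0.9,"wx": 0,"wy": 0,"wz": 0},
  {"dx": 0,"dy": 0.9,"dz": -0.9,"wx": 0,"wy": 0,"wz": 0},
  {"dx": 0,"dy": 0.9,"dz": -0.9,"wx": 0,"wy": 0,"wz": 0},
  {"dx": 0,"dy": 0.5,"dz": -0.5,"wx": 0,"wy": 0,"wz": 0},
  {"dx": 0,"dy": 0,"dz": 0,"wx": 0,"wy": 0,"wz": 0},
])

```text
time_s: 21.72
tcp_pos: [0.446, -0.3954, 0.2242]
eef_rot: [-125.1, 89.2, -37.0]
contact_force: [0.0, 0.1, -0.1]
gripper_width: 0.0877
```

```bash
python3 - <<'E'
from h import *
to([.2,-.5,.25],177.24)
p,d,m=cap('scene','s9'); p2,d2,m2=cap('top','t9')
cv2.imwrite('pics/z9.png',np.hstack([cv2.resize(p,(400,300)),cv2.resize(p2,(400,300))])[:,:,::-1])
for dd,mm in ((d,m),(d2,m2)):
    X=cloud(dd,mm);x,y,z=X[...,0],X[...,1],X[...,2]; reg=(x>.55)&(x<.72)&(y>-.36)&(y<-.08)
    P=X[reg&(z>.08)&(z<.1)]
    if len(P)>20: print('handle',len(P),np.round(np.percentile(P[:,2],[5,50,95]),4),cv2.minAreaRect((P[:,:2]*1e3).astype(np.float32)))
E
python3 flat.py t9; python3 flat.py s9
```

```text
t 21.72 tcp [ 0.446  -0.3954  0.2242] F [ 0.   0.1 -0.1] w 0.0877 ydir 178.01 xax [ 0.0118 -0.0089 -0.9999]
shift [-1.39 12.09 -5.67] turn [ 0.17 -0.11  0.15]
handle 1337 [0.0833 0.0905 0.0925] ((629.965087890625, -187.6537628173828), (136.2487030029297, 19.273178100585938), 88.11075592041016)
handle 845 [0.0851 0.0911 0.0936] ((629.1585083007812, -187.87905883789062), (135.36122131347656, 18.627443313598633), 87.8479232788086)
side -1 n 195 190 153 zpct [27.6 33.5 35.1 36.2] slope deg [-0.3  0.2] top rect ((-26.47837257385254, 59.75328063964844), (23.96318817138672, 26.030818939208984), 2.0200884342193604)
side 1 n 195 192 147 zpct [28.7 33.2 35.2 36.7] slope deg [-0.9  0.1] top rect ((27.458507537841797, 59.85077667236328), (24.677806854248047, 25.4006404876709), 0.7850863337516785)
layer top z 0.03337116004066936
side -1 n 197 154 123 zpct [13.9 31.7 33.8 34.5] slope deg [-0.   3.4] top rect ((-30.10424041748047, 61.39482879638672), (26.188024520874023, 38.830867767333984), 88.98014068603516)
side 1 n 172 152 131 zpct [19.9 32.3 33.8 34.6] slope deg [0.2 1.3] top rect ((29.874835968017578, 60.86091232299805), (25.89556121826172, 25.474580764770508), 88.9670181274414)
layer top z 0.03260730316406228
```

View pics/z9.png

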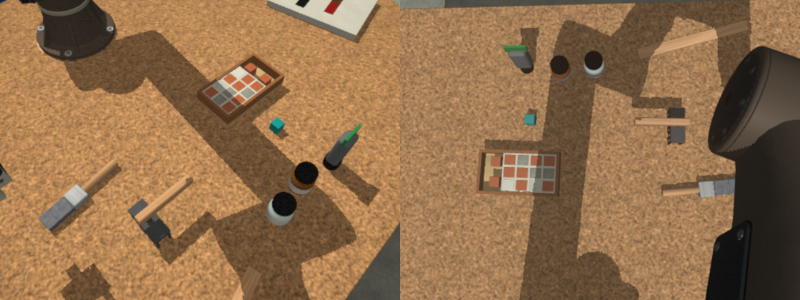

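View pics/q_s9.png

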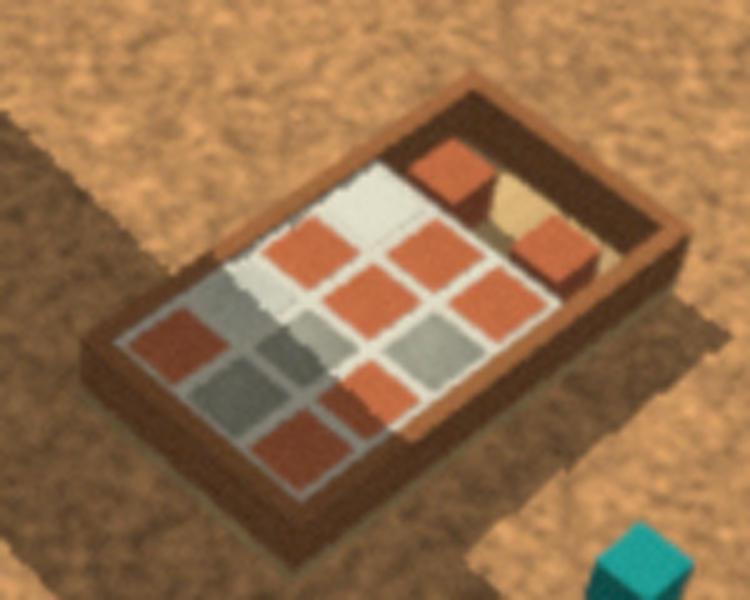

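The two cubes lie flat in the strip at (452,170) and (555,255) in the enlarged view. The rake stands on its tines with its handle level at 91 mm, and the gripper is clear.

```bash
python3 -c "
from h import *
s=r.get_state(); print(s['time_s'],s['qd'].round(2)); print(r.close_job())"
```

```text
21.8167 [ 1.6   0.84  0.34 -0.12  0.33 -0.49]
the job is handed in; nothing more can be done
None
```

I raked both terracotta cubes across the set layer into the bare strip, stood the rake back on its tines, let go of it, and handed the job in at 21.8 s. The tool gives no verdict, so what follows is from my own checks.

- **Cubes:** in the last top view both tops are at 33 mm, level with the layer (33 mm), and tilted under 1°. The scene camera read up to 3.4° for the cube on the -x side. I put that down to some side-face pixels in the fit, because the cube looks flat in the picture.
- **Rake:** it stands clear, close to where it began, with the handle top at 91 mm, the same as at the start. The gripper is open, and the wrist force is about zero.
- **Force when setting the rake down:** pressing the rake's tines onto the table, the wrist force briefly reached about 46 N (42 N of it vertical). That is well under the 120 N wrist limit. The force went through the rake in the fingers, not the gripper body, so I don't expect it to count against the 40 N limit.
- **At hand-in:** the arm was still settling very slowly, at 1.6°/s or less, well clear of everything.

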